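Draw and hold the drawer bolt of a watch chest

ROBOT

A 6-joint arm with a two-finger parallel gripper is mounted at the origin on the work surface. World frame = base frame: x ahead of the robot, y to its left, z up, the work surface at z = 0. Lengths are in mm, angles in rad, forces in N, time in s.
With the tool pointing down it reaches from about 375 to 975 mm from the base axis. Payload 3.8 kg.
Tool frame: the origin (TCP) lies at the very end of the fingers, on their centre line; the grasp point (between the pads) lies 19 mm behind it (hold_point_z is the distance from the TCP to the grasp point, in mm); z points along the fingers, y is the line along which they close (so a half turn about z gives the same grasp; the last joint's range is limited). The gripper opens to 88 mm and grips with 3 to 60 N. Pads are 18 mm wide; open, the fingers measure 123 mm over their backs; the gripper's body (75 mm by 187 mm) begins 45 mm behind the grasp point.
Start: joints at [1.151, 0.264, 1.604, -0, 1.274, -0.037], TCP at [252.123, 626.141, 238.706] pointing down, gripper open.
Joint ranges: [-2.63, 2.63], [-0.94, 2.18], [0.31, 2.57], [-1.31, 4.45], [0, 2.66], [-2.55, 2.55]. Speed limits (rad/s): [2.57, 2.57, 3.14, 3.14, 3.14, 3.14].

INTERFACE

Orientations are given as a unit quaternion [w, x, y, z].
In Python, from rig import movep, move_straight, move_j, move_gripper, hold, inverse_kinematics, camera, get_calibration, PlanningError, hand_in, silhouettes, tip_of, get_clock, get_joint_pos, get_joint_velocities, get_joint_torque, get_position, get_tcp_rot, get_wrist_force, get_ft_torque, get_opening, get_gripper_force, hold_point_z gives the robot as it stands. Calls block until the motion is done:
- movep(position, orientation): joint-space move of the TCP to a pose.
- move_straight(position, rot=None, v=150): straight line of the TCP; rot=None keeps the orientation; v is the mean speed in mm/s.
- move_j(angles): joint-space move.
- move_gripper(opening): opening from 0.0 (shut) to 1.0 (fully open); the grip force is fixed at half the most; returns when the fingers have stopped.
- hold(seconds).
- inverse_kinematics(position, orientation): joint angles nearest the present ones, or None.
- camera(name): name is "side" or "top" or "wrist"; returns (picture, depth): 480x640x3 uint8, red, green, blue; 480x640 float32, mm along the optical axis (not along the pixel's ray), 0 where there is no reading.
- get_calibration(name): a dict with "vertical_fov" (degrees; the focal length in pixels is half the picture's height over the tangent of half this angle, whatever the lens; pixels are square), "cx", "cy" (the principal point, pixels), "pose" (4x4, takes a point from camera to world coordinates). Camera axes: x right, y down, z forward; pixel columns grow to the right and rows downward; lengths in mm; the calibration is good to about 2 mm. A picture is of the moment at which its call begins: read the wrist's pose just before it. get_calibration takes no time and is no camera call; for the wrist camera it gives the pose at the moment of the call.
A pose or a line that the arm cannot do raises PlanningError and nothing moves.
- hand_in(): hands the job in; it is judged then, once.
Trained networks look in the newest picture that a camera, given by its name, has taken for a name from the list of things; names that differ only in an ending like _2 or _b are one class to them, and where a whole thing is asked for, a point or a joint stands for the part that bears it (a point fixed in the world has none). Each returns a list of dicts, best first, with "confidence" (0 to 1); they miss things now and then, are a little off and sometimes report something else, mostly with a low value. They report only what shows in the picture. A call takes as long as a camera call.
- silhouettes(label, camera): "region" (480x640 bool, what is visible of it).
- tip_of(label, camera): "location" ([x, y, z] in mm, in world coordinates, good to about 4 mm: a listed point, or the origin of a listed thing).
Readings, each from a call of its own:
- get_clock(): time.
- get_joint_pos(): joint angles.
- get_joint_velocities(): joint speeds.
- get_joint_torque(): joint torques, N m.
- get_position(): TCP position.
- get_tcp_rot(): TCP orientation.
- get_wrist_force(): force on the tool from outside, world axes, zero at the start.
- get_ft_torque(): the same for the moment, N m.
- get_opening(): opening from 0.0 (shut) to 1.0 (fully open).
- get_gripper_force(): force on a finger pad.
Only numpy, scipy, OpenCV 4.12 (cv2) and the standard library are available. Lean on these libraries where they do the work, as an engineer would, in place of code of your own. Each camera call takes 0.05 s, during which the arm holds its last target. There are 200 camera calls.

TASK

The drawer of the wooden watch chest is locked by a sprung brass bolt inside the chest, under the glass lid. Raise the lid to about 75 degrees, a little short of upright, and leave it standing there on its stiff hinges; then pull the bolt's knob straight up to the end of its travel and finish while still holding it up, so that I can slide the drawer out. Leave the drawer shut, and do not disturb the candlestick, the plant or the glass jar.

Things in the scene. Friction and masses are not known exactly. Their poses are not given: they have to be found in the camera images.
- chest: dark wooden watch chest, fixed, 220 mm deep (its x, front at -x towards the robot), 320 mm wide (its y), walls 8 mm, rim 125 mm above the table (lid closed: top face at 141 mm). Origin: centre of its underside. Below is a drawer; above a tray whose lined floor lies at 64 mm. The front compartment of the tray (chest x -102 to -16 mm, y -152 to 152 mm) holds only the bolt; behind a divider (top at 108 mm) lie watches on cushions.
- lid (a joint): angle of the lid in rad: 0 closed, grows as the front edge is raised, 1.31 = 75 degrees, stop at 1.75. The hinge is stiff: the lid stays at any angle it is left at; 6 to 8 N straight up at the pull raises it from closed. Lid: wooden frame with a glass pane, 220 x 320 x 16 mm, reaching from the hinge line to the chest's front; it may start closed or ajar by up to 0.3 rad.
- lid_hinge (a point): a point on the lid's hinge line, at the middle of the chest's back upper edge (chest frame 110, 0, 125 mm). The hinge line runs along the chest's y. Axes turn with the lid.
- lid_handle (a point): centre of the cross bar of the lid's brass T-bar pull: bar 12 mm thick and 32 mm long, along the chest's y, free all round, its centre 30 mm above the lid's upper face on a stem 8 mm thick, 20 mm from the lid's front edge. In the lid's frame it lies 200 mm in front of (-x) and 46 mm above (+z) the hinge line. Pinched across its two ends, it can turn between the fingers as the lid swings. Axes turn with the lid.
- drawer_pin (a joint): how far the drawer bolt is pulled up, in m: 0 = seated, its tip 10 mm deep in the hole of the drawer's lock block; from 0.010 the tip is out of the hole; 0.018 = end of travel. It slides straight up; the spring pulls it down with 3 N at rest, growing to 8 N at the end of travel, and snaps it back if let go.
- pin_knob (a point): centre of the bolt's round brass knob, which stands in the front compartment, seated at chest frame (-64, 0, 90) mm, that is 26 mm above the tray floor and 35 mm below the rim. Knob: diameter 18 mm from 9 mm below to 7 mm above this point, with a 21 mm collar on top up to 12.5 mm above it. It rises with the bolt. A brass bush of 26 mm diameter stands 8 mm above the tray floor beneath it.
- drawer: the shut drawer of the chest, front 300 x 46 mm, with two small brass knobs standing 18 mm out of the chest's front; locked by the bolt. Origin: centre of its underside, 8 mm above the table on the chest's centre when shut. To be left shut.
- candlestick: black wire candlestick with a red pillar candle, 90 mm across, 176 mm high, standing near the chest; origin: centre of its underside. Bystander.
- plant: green plant in a white pot, 112 mm across, about 130 mm high, standing near the chest; origin: centre of its underside. Bystander.
- jar: small green glass jar with a silver lid, 72 mm across, 80 mm high, standing near the chest; origin: centre of its underside. Bystander.

How it is judged:
By the outcome, as a careful person would: the job done as asked, in the order asked, and still so for the second after the job is handed in, while the arm keeps its last pose, push and grip.
It also fails if it takes over 51 s, if anything falls off the work surface, if the arm or the gripper's body presses on something with over 40 N, if the wrist force passes 120 N, or if a joint passes its speed limit or range.

## Working session

There is one attempt and no reset: what is moved stays moved. The work goes in short steps, each a Python script; the robot and the scene stay as the last script left them, time stands still between calls to the robot, and variables do not carry over. Pictures are saved under pics/ and viewed, at most 10 in all, crops included, and the job is handed in when it is done.

```bash
ls; mkdir -p pics
python3 - <<'E'
from rig import *
import cv2,numpy as np
for c in ["top","side"]:
    p,d=camera(c); cv2.imwrite(f"pics/{c}1.png",p[:,:,::-1])
    for n in ["lid_handle","lid_hinge","pin_knob","chest","drawer","candlestick","plant","jar"]:
        r=tip_of(n,c); print(c,n,[(np.round(x["location"],0).tolist(),round(x["confidence"],2)) for x in r[:2]])
    k=get_calibration(c);print(np.round(k["pose"],3).tolist(),k["vertical_fov"],k["cx"],k["cy"])
print(get_clock(),get_tcp_rot(),hold_point_z() if callable(hold_point_z) else hold_point_z)
E
```

```text
pics
top lid_handle [([509.0, -73.0, 197.0], 0.71)]
top lid_hinge [([697.0, -31.0, 122.0], 0.7)]
top pin_knob []
top chest [([588.0, -58.0, -3.0], 0.82)]
top drawer []
top candlestick [([683.0, -308.0, -4.0], 0.79)]
top plant [([407.0, 205.0, -4.0], 0.63)]
top jar [([578.0, 222.0, 3.0], 0.7)]
[[-0.007, -0.993, 0.114, 439.391], [-1.0, 0.007, 0.0, 36.644], [-0.001, -0.114, -0.994, 1235.54], [0.0, 0.0, 0.0, 1.0]] 44.36772720543993 320.89267237691723 233.07329473152518
side lid_handle [([507.0, -76.0, 198.0], 0.69)]
side lid_hinge [([698.0, -32.0, 128.0], 0.83)]
side pin_knob []
side chest [([591.0, -56.0, -2.0], 0.69)]
side drawer []
side candlestick [([680.0, -307.0, -1.0], 0.74)]
side plant [([408.0, 207.0, -2.0], 0.74)]
side jar [([571.0, 220.0, 1.0], 0.81)]
[[0.104, -0.949, 0.297, 200.88], [-0.995, -0.099, 0.034, 9.647], [-0.003, -0.299, -0.954, 1299.284], [0.0, 0.0, 0.0, 1.0]] 42.77535851984722 320.8667209638637 246.72951340597
0.9 [2.96040646e-05 1.90242974e-01 9.81737037e-01 4.24286483e-06] 18.700000000000003
```

View pics/top1.png

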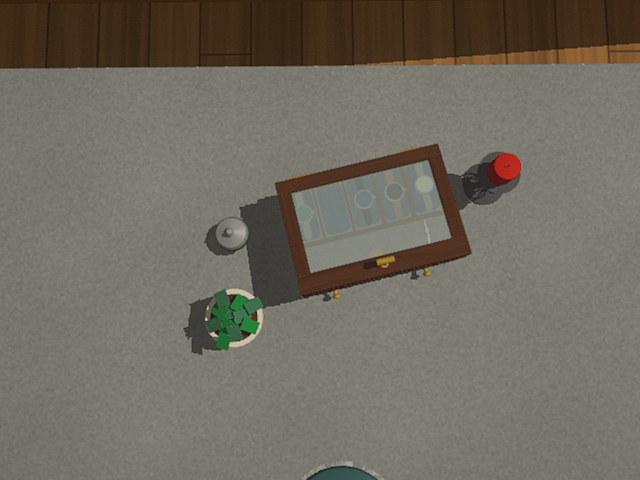

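View pics/side1.png

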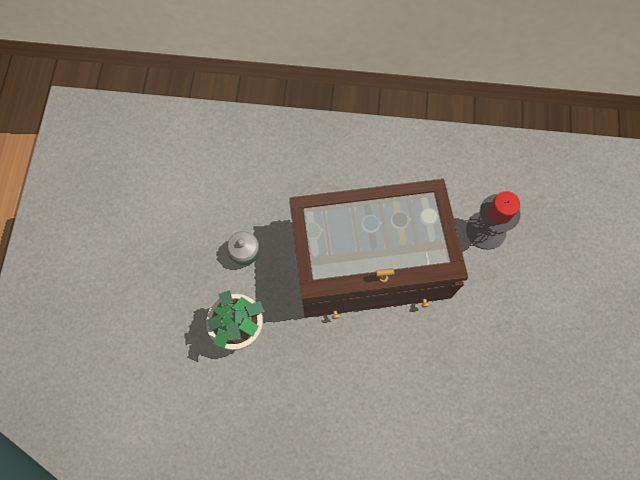

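The lid is slightly ajar and the pull sits near (385,261) in the top view. The chest is yawed about +0.25 rad, with the jar and plant to its left and the candlestick to its right. Next I fit the chest's yaw from depth.

```bash
cat > h.py <<'E'
import numpy as np,cv2
from rig import *
from scipy.spatial.transform import Rotation as R
def cloud(c,d,reg,k):
    f=240/np.tan(np.radians(k["vertical_fov"]/2)); v,u=np.nonzero(reg&(d>0)); z=d[v,u]
    P=np.c_[(u-k["cx"])/f*z,(v-k["cy"])/f*z,z]; return P@k["pose"][:3,:3].T+k["pose"][:3,3]
def quat(yaw,tilt=0):  # tool down, tool y along chest y (or opposite); tilt about chest y
    m=R.from_euler('z',yaw)*R.from_euler('y',tilt)*R.from_euler('x',np.pi)
    return m.as_quat()[[3,0,1,2]]
E
python3 - <<'E'
from h import *
for c in ["top","side"]:
    p,d=camera(c);k=get_calibration(c);k["pose"]=np.array(k["pose"])
    for n in ["lid","lid_handle","chest"]:
        s=silhouettes(n,c)
        if not s: print(n,"none");continue
        P=cloud(c,d,s[0]["region"],k)
        if n=="chest" : P=P[(P[:,2]>100)]
        if n=="lid": P=P[(P[:,2]>115)&(P[:,2]<185)]
        print(c,n,s[0]["confidence"],len(P),cv2.minAreaRect(P[:,:2].astype(np.float32)),np.percentile(P[:,2],[1,50,99]))
        if n=="lid":
            A=np.c_[P[:,:2],np.ones(len(P))]
            for _ in range(6):
                w=np.linalg.lstsq(A,P[:,2],rcond=None)[0]; r=np.abs(A@w-P[:,2]); 
                g=r<max(3,np.median(r)*2); A,P=A[g],P[g]
            print("plane",len(P),"tilt",np.arctan(np.hypot(*w[:2])),"yaw of downhill",np.arctan2(-w[1],-w[0]))
for y in (0.25,0.25+np.pi,.25-np.pi):
    for X in ([509,-75,250],[509,-75,179],[690,-34,320],[690,-34,400]): print(y,X,inverse_kinematics(X,quat(y)))
print(R.from_quat(np.roll(get_tcp_rot(),-1)).as_matrix().round(2).tolist())
E
```

```text
top lid 0.75 19808 ((592.1001586914062, -55.22190856933594), (224.11846923828125, 321.0218200683594), 13.697999954223633) [136.45884053 149.1873398  168.30455669]
plane 11951 tilt 0.13753456388209617 yaw of downhill 0.23266006069942044
top lid_handle 0.9 19924 ((610.8491821289062, -68.59243774414062), (252.0271453857422, 367.56256103515625), 13.619196891784668) [136.36854151 149.2717204  169.25961831]
top chest 0.83 20143 ((593.5362548828125, -54.821929931640625), (228.02072143554688, 321.4937744140625), 13.521106719970703) [126.67478004 149.12405618 169.22613689]Traceback (most recent call last):
  File "<stdin>", line 10, in <module>
    return _quantile_unchecked(
        a, q, axis, out, overwrite_input, method, keepdims, weights)
    return _ureduce(a,
                    func=_quantile_ureduce_func,
    ...<5 lines>...
                    overwrite_input=overwrite_input,
                    method=method)
    r = func(a, **kwargs)
    result = _quantile(arr,
                       quantiles=q,
    ...<2 lines>...
                       out=out,
                       weights=wgt)
    slices_having_nans = np.isnan(arr[-1, ...])
                                  ~~~^^^^^^^^^
IndexError: index -1 is out of bounds for axis 0 with size 0
```

Yaw is 0.238, lid angle is 0.137, and the hinge is at (697, -31). Both networks and the geometry agree on the handle at about (510, -75, 198).

```bash
cat >> h.py <<'E'
YAW=0.238; HINGE=np.array([697.,-30.7,125.]); ex=np.array([np.cos(YAW),np.sin(YAW),0]); ez=np.array([0,0,1.])
def handle(t): return HINGE+ex*(-200*np.cos(t)+46*np.sin(t))+ez*(200*np.sin(t)+46*np.cos(t))
E
python3 - <<'E'
from h import *
print(R.from_quat(np.roll(get_tcp_rot(),-1)).as_matrix().round(2).tolist())
for t in (0,):
  for y in (YAW,YAW+np.pi):
    for X in (handle(.137)+[0,0,90],handle(.137)-[0,0,18.7],handle(1.31)-[0,0,18.7],handle(1.31)+[0,0,60]):
        q=inverse_kinematics(X,quat(y)); print(y,X.round(),None if q is None else np.round(q,2))
y=YAW
movep(handle(.137)+[0,0,80],quat(y))
p,d=camera("wrist");cv2.imwrite("pics/w1.png",p[:,:,::-1]);k=get_calibration("wrist")
print(np.round(k["pose"],2).tolist(),get_position(),get_clock(),get_joint_pos())
print([(np.round(x["location"],1),x["confidence"]) for x in tip_of("lid_handle","wrist")])
E
```

```text
[[-0.93, 0.37, -0.0], [0.37, 0.93, -0.0], [0.0, -0.0, -1.0]]
0.238 [511. -76. 288.] [-0.2  -0.07  1.88 -0.    1.33  1.14]
0.238 [511. -76. 179.] [-0.2   0.01  2.01 -0.    1.13  1.14]
0.238 [690. -32. 311.] [-0.08  0.26  1.48 -0.    1.41  1.25]
0.238 [690. -32. 390.] [-0.08  0.25  1.35 -0.    1.54  1.25]
3.379592653589793 [511. -76. 288.] [-0.2  -0.07  1.88  0.    1.33 -2.  ]
3.379592653589793 [511. -76. 179.] [-0.2   0.01  2.01  0.    1.13 -2.  ]
3.379592653589793 [690. -32. 311.] [-0.08  0.26  1.48  0.    1.41 -1.89]
3.379592653589793 [690. -32. 390.] [-0.08  0.25  1.35  0.    1.54 -1.89]
[[0.24, -0.93, -0.28, 581.83], [-0.97, -0.23, -0.07, -58.0], [-0.0, 0.28, -0.96, 424.06], [0.0, 0.0, 0.0, 1.0]] [510.74948061 -75.257478   277.81995179] 3.9 [-1.94642856e-01 -6.19361792e-02  1.88873394e+00  1.54376269e-04
  1.31491595e+00  1.13677963e+00]
[(array([511.5, -74.5, 191.8]), 0.6)]
```

View pics/w1.png

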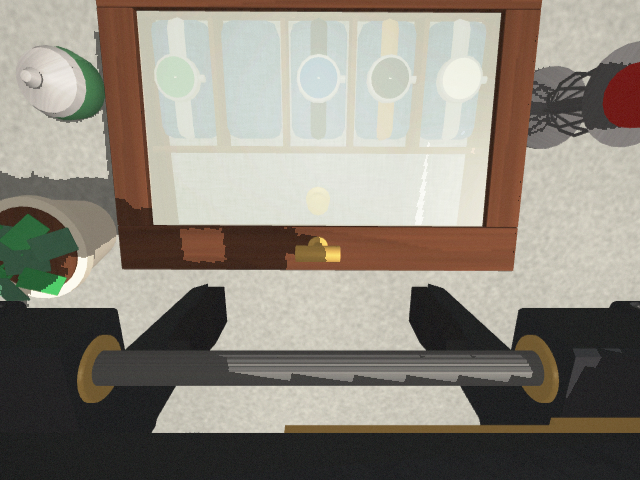

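The bar is at (318,254), centred between the fingers, and the knob shows under the glass at (318,200). Now I grasp and swing the lid.

Run:
```python
from h import *
g=np.array([0,0,18.7]); q=quat(YAW)
move_straight(handle(.137)-g+[0,0,0.5],v=120)
print("F",np.round(get_wrist_force(),1)); move_gripper(0.0)
print("closed",get_opening(),get_gripper_force(),np.round(get_wrist_force(),1),get_clock())
for t in np.linspace(.137,1.31,12)[1:]:
    move_straight(handle(t)-g,v=90)
    f=np.array(get_wrist_force()); print(round(t,2),f.round(1),round(get_opening(),3),round(get_clock(),1))
    if np.linalg.norm(f)>35: break
hold(.2)
for c in ("side","top"):
    p,d=camera(c);cv2.imwrite(f"pics/{c}2.png",p[:,:,::-1])
    print([(np.round(x["location"],1),x["confidence"]) for x in tip_of("lid_handle",c)])
print(handle(1.31),get_position())
```

```text
F [ 0.2 -0.7  0.7]
closed 0.3538664079835379 30.000665355473757 [0.3 4.1 0.4] 5.8083
0.24 [-3.7  3.5 -0.1] 0.356 6.2
0.35 [-6.2  3.7  0.5] 0.358 6.6
0.46 [-6.1  3.3  0.9] 0.356 7.0
0.56 [-6.2  2.9  1.8] 0.351 7.4
0.67 [-6.1  2.9  2.4] 0.357 7.8
0.78 [-6.1  2.8  2. ] 0.361 8.2
0.88 [-4.5  3.1  2.1] 0.359 8.6
0.99 [-3.3  2.3  2.8] 0.355 8.9
1.1 [-3.7  3.8  5.5] 0.357 9.3
1.2 [-2.6  3.5  5.4] 0.352 9.7
1.31 [-2.   3.5  5.3] 0.352 10.1
[]
[(array([689.8, -30.2, 330.6]), 0.74), (array([ 678.1, -310.4,   -4.9]), 0.6)]
[690.07535884 -32.37990385 330.09809182] [692.02045363 -31.87944097 315.04785846]
```

View pics/side2.png

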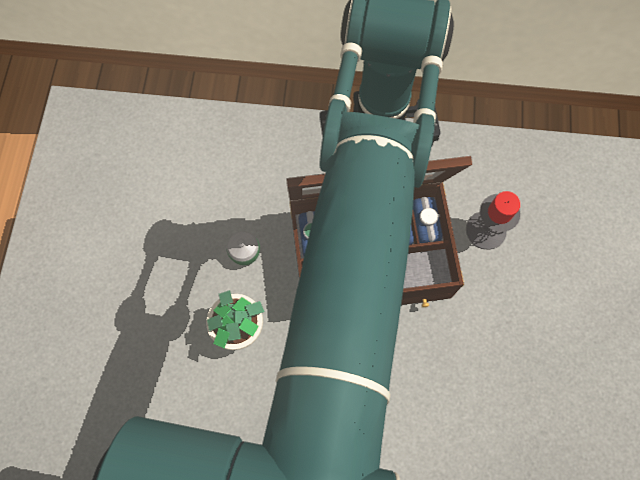

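The lid stands open at about 75° with the arm above it, and the bystanders are untouched. Now I release, retreat upwards and go over the knob.

```bash
cat >> h.py <<'E'
KNOB=HINGE+ex*(-174)+ez*(-35); QF=quat(YAW+np.pi)
E
python3 - <<'E'
from h import *
move_gripper(1.0); print("open",np.round(get_wrist_force(),1))
p=np.array(get_position()); move_straight(p+[0,0,105],v=150)
movep(KNOB+[0,0,330],QF)
move_straight(KNOB+[0,0,130],v=200)
p,d=camera("wrist");cv2.imwrite("pics/w2.png",p[:,:,::-1])
print([(np.round(x["location"],1),x["confidence"]) for x in tip_of("pin_knob","wrist")],KNOB,get_position(),get_clock())
for c in ("side","top"):
    p,d=camera(c);cv2.imwrite(f"pics/{c}3.png",p[:,:,::-1])
    for n in ("lid_handle","lid_hinge","candlestick","jar","plant"): print(n,[(np.round(x["location"],1),x["confidence"]) for x in tip_of(n,c)])
    s=silhouettes("lid",c); k=get_calibration(c); k["pose"]=np.array(k["pose"])
    if s:
        P=cloud(c,d,s[0]["region"],k)-HINGE; X=P@ex; Z=P[:,2]; i=(Z>40)&(Z<230)&(X>-75)&(X<60)
        print(c,s[0]["confidence"],i.sum(),"phi",np.percentile(np.degrees(np.arctan2(Z[i],-X[i])),[5,25,50,75,95]), "zmax",Z[i].max())
E
```

```text
open [-0.8 -0.4 -0.1]
[(array([525.2, -65.4,  88.1]), 0.91)] [527.90480994 -71.72214889  90.        ] [529.03904226 -71.94122251 221.77747593] 16.2833
lid_handle []
lid_hinge [(array([696.7, -31.8, 127. ]), 0.57)]
candlestick [(array([ 679.6, -310. ,   -1.9]), 0.62)]
jar [(array([572.1, 222.3,   2.3]), 0.66)]
plant [(array([4.101e+02, 2.028e+02, 4.000e-01]), 0.98)]
side 0.68 1434 phi [74.0086028  74.33443861 76.23930347 77.35687406 79.22613217] zmax 221.75378058263618
lid_handle [(array([686.1, -29.9, 329.2]), 0.74)]
lid_hinge [(array([696.6, -33.6, 120.7]), 0.95), (array([ 682.7, -308.1,   -5.9]), 0.65)]
candlestick [(array([ 677.4, -309.4,   -6.1]), 0.68)]
jar [(array([577.1, 222.9,   4.1]), 0.61), (array([697.5, -29.5, 120.8]), 0.31)]
plant [(array([407.7, 205. ,  -1.7]), 0.9)]
top 0.6 3111 phi [74.40305467 75.62747779 77.15557887 78.79827816 86.55439207] zmax 220.13533298096922
```

View pics/w2.png

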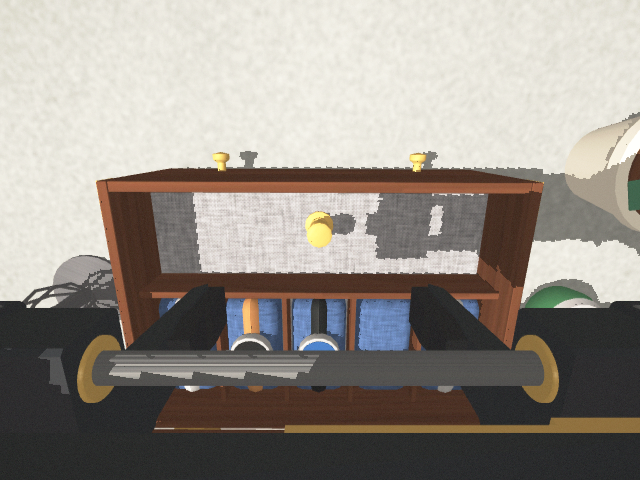

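View pics/side3.png

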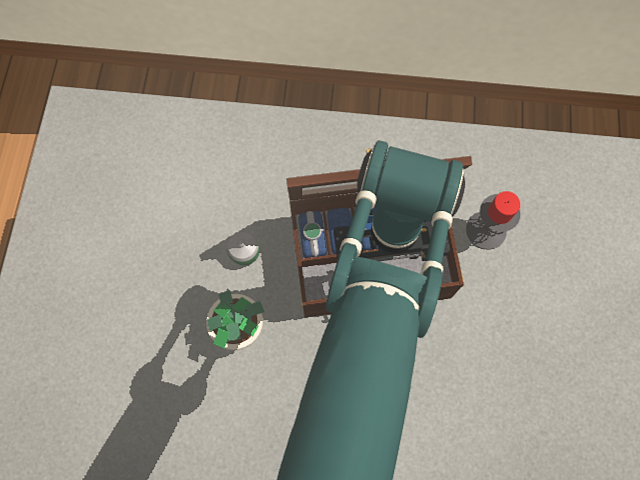

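Fingers and knob line up in y (column 319 for both), and the lid's underside reads about 74–75°. Before descending I check the knob by depth and the wrist's clearance to the lid.

Run:
```python
from h import *
k=get_calibration("wrist");k["pose"]=np.array(k["pose"]);p,d=camera("wrist")
print(np.array(k["pose"]).round(2).tolist())
hsv=cv2.cvtColor(p,cv2.COLOR_RGB2HSV); m=(hsv[...,0]>18)&(hsv[...,0]<35)&(hsv[...,1]>110); w=np.zeros_like(m); w[195:260,290:350]=1
P=cloud("wrist",d,m&w,k); top=P[P[:,2]>99]; print(len(P),P[:,2].max(),len(top),top.min(0),top.max(0),(top.min(0)+top.max(0))/2, KNOB)
tp=np.array(get_position())
ey=np.array([-np.sin(YAW),np.cos(YAW),0])
for c in ("top","side"):
    k=get_calibration(c);k["pose"]=np.array(k["pose"]);p,d=camera(c)
    P=cloud(c,d,np.ones_like(d,bool),k)
    Q=P-tp; X=Q@ex; Y=Q@ey; Z=Q[:,2]
    for a in range(140,480,40):
        i=(Z>a)&(Z<a+40)&(abs(Y)<160)
        if i.sum(): print(c,a,i.sum(),"x",X[i].min().round(),np.percentile(X[i],99).round(),X[i].max().round(),"y",Y[i].min().round(),Y[i].max().round())
```

```text
[[-0.24, 0.93, 0.28, 455.98], [0.97, 0.23, 0.07, -89.22], [-0.0, 0.29, -0.96, 366.2], [0.0, 0.0, 0.0, 1.0]]
583 104.83317404411264 379 [516.8693927  -81.39326032  99.07766976] [536.72333251 -61.23017064 104.83317404] [526.79636261 -71.31171548 101.9554219 ] [527.90480994 -71.72214889  90.        ]
top 140 36 x -37.0 -19.0 -18.0 y 1.0 31.0
top 180 121 x -38.0 -17.0 -16.0 y -11.0 33.0
top 220 71 x -36.0 -19.0 -18.0 y 1.0 31.0
top 260 27 x -38.0 -25.0 -24.0 y 6.0 27.0
top 300 51 x -54.0 49.0 56.0 y -56.0 69.0
top 340 7594 x -150.0 51.0 60.0 y -66.0 129.0
top 380 3820 x -204.0 34.0 41.0 y -57.0 133.0
top 420 8697 x -246.0 -99.0 -93.0 y 2.0 155.0
top 460 5944 x -242.0 -166.0 -160.0 y 55.0 149.0
side 140 366 x -38.0 7.0 13.0 y -39.0 39.0
side 180 470 x -38.0 16.0 23.0 y -32.0 40.0
side 220 436 x -37.0 5.0 9.0 y -27.0 38.0
side 260 355 x -40.0 -2.0 0.0 y -22.0 38.0
side 300 357 x -52.0 43.0 52.0 y -48.0 70.0
side 340 4972 x -107.0 45.0 55.0 y -65.0 91.0
side 380 2850 x -207.0 34.0 41.0 y -57.0 134.0
side 420 5606 x -275.0 -102.0 -94.0 y 3.0 160.0
side 460 8152 x -341.0 -166.0 -158.0 y 55.0 160.0
```

Run:
```python
from h import *
T=np.array([526.5,-71.2,76.])
move_straight(T+[0,0,50],v=120); move_straight(T,v=60)
print(get_position(),np.round(get_wrist_force(),1)); move_gripper(0.0); hold(.2)
z0=get_position()[2]; f0=np.array(get_wrist_force()); print("closed",get_position(),get_opening()*88,get_gripper_force(),f0.round(1),get_clock())
for dz in (4,8,12,15,17,18,19,20,21,22):
    move_straight(T+[0,0,dz],v=30); hold(.15)
    f=np.array(get_wrist_force()); r=get_position()[2]-z0; print(dz,round(r,2),f.round(1),round(get_opening()*88,1))
    if r>12 and f[2]-f0[2]<-12.5: break
p,d=camera("wrist");cv2.imwrite("pics/w3.png",p[:,:,::-1]); print([(np.round(x["location"],1),x["confidence"]) for x in tip_of("pin_knob","wrist")],get_clock())
```

```text
[526.84956842 -71.26985663  76.30396952] [-0.2 -1.  -0. ]
closed [526.51981626 -71.31521284  76.00347622] 17.080211410584184 29.590276141825598 [-0.4 -1.3  0.5] 20.325
4 3.81 [ 1.7 -1.9 -5. ] 17.4
8 7.89 [ 2.3 -2.9 -4.2] 17.0
12 11.83 [ 3.3 -4.2 -5.9] 17.1
15 14.78 [ 3.5 -4.3 -7.3] 17.2
17 16.71 [ 3.3 -4.5 -8.7] 16.9
18 17.66 [ 3.6 -4.8 -8.3] 17.3
19 18.11 [  5.3  -3.7 -10.9] 17.3
20 18.23 [  7.1  -4.1 -16.5] 17.1
[] 23.725
```

View pics/w3.png

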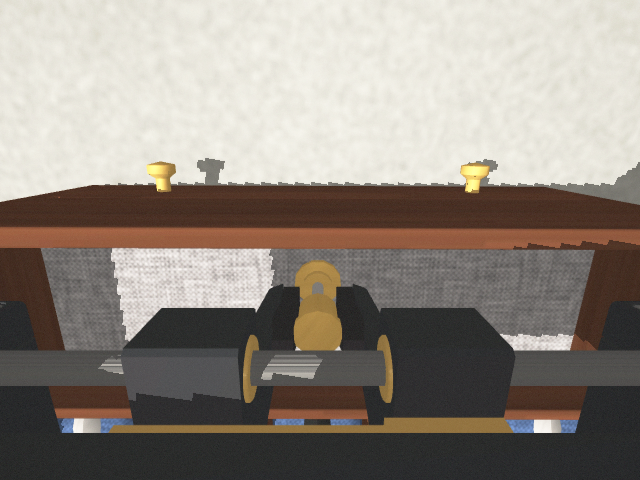

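The knob is held at (318,325), well clear of its bush. The force rise at 18.1 mm marks the end of travel. One check of the lid and the grip, then I hand in.

Run:
```python
from h import *
hold(.5); print(get_position(),np.round(get_wrist_force(),1),get_opening()*88)
for c in ("top","side"):
    camera(c); print([(np.round(x["location"],1),round(x["confidence"],2)) for n in ("lid_handle","candlestick","jar","plant") for x in tip_of(n,c)[:1]])
print(handle(1.31)); print(hand_in(),get_clock())
```

```text
[526.43282223 -71.30000216  94.22179642] [  7.8  -4.7 -16.2] 17.026204019936003
[(array([689.2, -34.5, 331.5]), 0.93), (array([ 682.2, -308.7,   -4.6]), 0.86), (array([576.2, 220.3,   1.2]), 0.78), (array([410.6, 205. ,   1.4]), 0.9)]
[(array([687.6, -29.4, 328.7]), 0.56), (array([ 680.5, -305.4,   -1.2]), 0.79), (array([572.8, 221.5,  -0.6]), 0.71), (array([406.6, 204.8,  -0.8]), 0.78)]
[690.07535884 -32.37990385 330.09809182]
the job is handed in; nothing more can be done
the job is handed in; nothing more can be done
```

I handed the job in with the lid standing at about 75° and the bolt's knob held up at the end of its travel (18 mm); I never moved the drawer, and the candlestick, plant and jar still read at their starting positions.

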